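Tag out the smoke extractor and pull its filter cassette

ROBOT

A 7-joint arm with a two-finger parallel gripper is mounted at the origin on the work surface. World frame = base frame: x ahead of the robot, y to its left, z up, the work surface at z = 0. Lengths are in m, angles in degrees, forces in N, time in s.
With the tool pointing down it reaches from about 0.425 to 0.875 m from the base axis. Payload 8.4 kg.
Tool frame: the origin (TCP) lies on the centre line of the jaws, within the pads' length; the fingertips stand 14 mm ahead of it and the grasp point (between the pads) lies 5 mm behind it; z points along the fingers, y is the line along which they close (so a half turn about z gives the same grasp; the last joint's range is limited). The gripper opens to 85 mm and grips with 20 to 120 N. Pads are 22 mm wide; open, the fingers measure 114 mm over their backs; the gripper's body (76 mm by 85 mm) begins 54 mm behind the grasp point. The pads swing forward as they close: fully open they stand 13 mm farther back than shut.
Start: joints at [-73.121, 19.091, 2.286, 83.961, -0.768, 76.965, -3.352], TCP at [0.249, 0.6, 0.245] pointing down, gripper open.
Joint ranges: [-147.57, 147.57], [-21.85, 119.76], [-74.77, 79.35], [14.55, 137.4], [-85.83, 265.84], [4.83, 119.75], [-152.11, 152.11]. Speed limits (degrees/s): [127.2, 127.2, 159.86, 159.86, 180, 180, 180].

INTERFACE

Orientations are given as [roll, pitch, yaw] about the fixed x, y, z axes, in that order (R = Rz(yaw) Ry(pitch) Rx(roll)).
In Python, from workcell import r gives the robot as it stands.
- The arm moves only by the tool drive_tool, never from a script. Its argument "rows" is a list of rows, each a list of 2 entries, a list of its own where there are three numbers: the shift along the tool's x, y, z each as a share of 50 cm, from -1 to 1, then the turn, a rotation vector about the tool's x, y, z each as a share of pi rad, from -1 to 1. A call has exactly 10 rows; each row shifts and turns the commanded pose from where the row before left it, along the tool's axes as they then stand; what a row does not reach is not made up. A row lasts 1/10 s, in which the tool goes at most 50 mm and 8.59 degrees, less where a joint would pass 70% of its speed; a pose out of reach is approached as far as the arm can. A call with a number of a shift or a turn outside -1 to 1 is refused whole. A call with a gripper value outside its range is refused whole. "gripper" is the finger opening in mm, from 0 to 85.4, set as the call begins (left out, the last holds). The fingers move at their own pace and stop on an object; the grip force is fixed at half the most. Time passes only in rows, so rows that do not move let the fingers close, or fill a call up. It gives the time, the measured TCP pose, the force, the opening and the grip force at its end, in the units of the state.
- r.get_state(): the state, without advancing time (a new reading comes with each control period).
- r.read_camera(name): name is "side" or "top" or "wrist"; returns a dict with "img" (420x560x3 uint8, red, green, blue), "mtx" (3x3 intrinsics, pixels), "R" (3x3) and "t" (3): a world point X has camera coordinates R X + t; the wrist camera has in their place "hand_eye" (4x4, takes a point from camera to tool coordinates, whose origin is the TCP and whose axes are the flange's). Camera axes: x right, y down, z forward; pixel columns grow to the right and rows downward; lengths in m; the calibration is good to about 2 mm. A picture is of the moment at which its call begins: read the wrist's pose just before it. There is no depth.
- r.sign_off(): hands the job in; it is judged then, once.
The state is a dict: "time": time; "qpos": joint angles; "joint_vel": joint speeds; "effort": joint torques, N m; "tool_pos": TCP position; "tool_rot": TCP orientation; "ft_force": force on the tool from outside, world axes, zero at the start; "wrist_torque": the same for the moment, N m; "finger_gap": opening from 0.0 (shut) to 1.0 (fully open); "grasp_force": force on a finger pad.
Only numpy, scipy, OpenCV 4.12 (cv2) and the standard library are available. Lean on these libraries where they do the work, as an engineer would, in place of code of your own. Each camera call takes 0.05 s, during which the arm holds its last target. There are 200 camera calls.

TASK

We are checking the laser cutter's smoke filter. Take the service tag out of its wooden stand, hook it over the steel rail a good 8 cm to the roomier side of the black cross-bar (the mark) on the rail's base, and keep it hooked on while you slide it along until its middle is right over that mark, then let go so that it hangs there. Then pinch the two side catches of the filter cassette together to unlatch it, lift it straight up and level until its underside is at least 3 cm clear above the white filter housing, and finish there, still pinching both catches and holding it still in the air; leave the spool, jar and screwdriver alone.

Things in the scene. Friction and masses are not known exactly. Their poses are not given: they have to be found in the camera images.
- tag_hook (a point): Hook point of the service tag: where the rail's axis lies when it hangs. The hook is 24 mm wide (y), open downward: inner faces at x = -11 and +11 mm, the +x lip ends 20 mm below this point, the inverted-V roof centres on the rail. It drops over the rail from straight above, 5 mm to spare each side. Let go, it may swing and lean up to 15 degrees. z up, y along the rail when hung.
- tag_tab (a point): Centre of the tag's grip tab, a block 14 mm thick (x), 30 mm wide (y), reaching from 19 mm below to 21 mm above this point; 40 mm straight above tag_hook, same axes. Grasp it from above; the wider hook begins 22 mm below this point.
- tag_plate (a point): Centre of the tag's face plate, 60 mm wide (y), 75 mm tall, 5 mm thick; 67.5 mm below tag_hook and 13.5 mm to its -x side, same axes. The tag is one rigid white hanger, about 90 g, 166 mm tall in all, standing upright in the stand at the start, leaning a few degrees at most.
- stand: Fixed plywood stand, 70 x 90 mm, with an upright slot 7 mm thick (x), 64 mm wide (y), 40 mm deep for the tag's face plate; slot floor 12 mm above the bench, top 52 mm. Lift the tag at least 45 mm straight up to clear it. Origin on the bench, 13.5 mm to the +x side of the slot, under the tag's hook; same axes as the tag.
- rail: Fixed tag rail: a round steel bar 12 mm in diameter along the body's y axis, its axis 160 mm above the bench, free between two end posts (inner faces at y = -165 and +165 mm, tops at 171 mm), on an aluminium base strip 50 x 360 x 10 mm. Origin on the bench under the bar's middle.
- mark: The mark: a black cross-bar 90 mm long (x), 8 mm wide (y), 12 mm high, lying across the rail's base strip. Origin at the centre of its underside, 10 mm above the bench; the bar's axis passes 150 mm straight above it. y runs along the rail. It lies up to 80 mm from the rail's middle, on either side.
- housing: Fixed white smoke filter housing, 200 (x) x 180 (y) x 85 mm (z), with a 104 x 66 mm opening in its 6 mm top plate in which the cassette sits. Origin at the centre of its underside on the bench; the cassette's axes agree with it to a degree or two.
- cassette_grip (a point): Point midway between the two ribbed catch tabs (at +y and -y) of the grey cassette, 28 mm above the housing's top while latched. Each tab is 36 mm wide (x), 4 mm thick, from 24 mm below to 20 mm above this point. Their outer faces are 62 mm apart at rest, about 44 mm when pinched home. Between them stands a fixed block 60 x 30 mm.
- cassette_base (a point): Centre of the cassette's underside, 88 mm below cassette_grip, 60 mm below the housing's top while latched. The cassette is 100 (x) x 60 (y) mm, about 0.2 to 0.35 kg. Barbs on the catches lock under the housing's top plate: it comes out only straight up, with both catches pinched in.
- catch_left (a joint): Inward travel of the +y catch relative to the cassette, m: 0 at rest (latched), 0.009 at its stop; it unlatches at about 0.004. Sprung: 2.5 N at rest, 7 N at the stop.
- catch_right (a joint): The same for the -y catch.
- spool: Black filament spool lying flat, 100 mm in diameter, 50 mm high, origin under its centre; leave alone.
- jar: Closed glass jar, 56 mm in diameter, 70 mm high, origin under its centre; leave alone.
- screwdriver: Screwdriver lying on the bench, 170 mm long; leave alone.

How it is judged:
By the outcome, as a careful person would: the job done as asked, in the order asked, and still so for the second after the job is handed in, while the arm keeps its last pose, push and grip.
It also fails if it takes over 45 s, if anything falls off the work surface, if the arm or the gripper's body presses on something with over 40 N, if the wrist force passes 120 N, or if a joint passes its speed limit or range.

## Working session

There is one attempt and no reset: what is moved stays moved. The work goes in short steps, Python scripts to look and compute and a tool call to move; the robot and the scene stay as the last step left them, time stands still between calls to the robot, and variables do not carry over. Pictures are saved under pics/ and viewed, at most 10 in all, crops included, and the job is handed in when it is done.

Besides the shell and the picture viewer there is one more tool, called after "Emit:" as name(argument=value, ...) on one line, values as JSON. drive_tool: Moves the arm, as the interface text tells. Shift numbers are shares of 50 cm and turn numbers shares of pi rad, none past 1 either way. Its arguments: {"type":"object","properties":{"rows":{"type":"array","items":{"type":"array"}},"gripper":{"type":"number"}},"required":["rows"]}

```bash
mkdir -p pics; ls; python3 - <<'E'
from workcell import r
import cv2
print(r.get_state())
for n in("side","top"):
    d=r.read_camera(n); cv2.imwrite(f"pics/{n}0.png",d["img"][:,:,::-1]); print(n,d["mtx"],d["R"],d["t"])
print(r.read_camera("wrist")["hand_eye"], r.read_camera("wrist")["mtx"])
E
```

```text
pics
{'time': 0.0, 'qpos': array([-73.11931406,  19.13244717,   2.28374041,  84.0120565 ,
        -0.76779212,  76.96663168,  -3.35130992]), 'joint_vel': array([-0.04059962,  0.01909361,  0.03680538,  0.02805793, -0.0065506 ,
       -0.02091951, -0.0385868 ]), 'effort': array([-3.37227702e-04, -6.58573365e+01,  1.36546992e+00, -4.05545712e+01,
        1.66961993e-02,  1.27251365e-02,  8.17046526e-06]), 'tool_pos': array([0.2492645 , 0.59981994, 0.24440476]), 'tool_rot': array([-1.79904297e+02,  6.21017115e-03,  1.57435879e+02]), 'ft_force': array([ 0.52481795, -0.23026131, -0.49512641]), 'wrist_torque': array([-0.00827564,  0.02576999,  0.06251131]), 'grasp_force': 0.0, 'finger_gap': 0.9987424058310176}
side [[391.09660302   0.         275.36815374]
 [  0.         391.09660302 209.97533278]
 [  0.           0.           1.        ]] [[ 0.98449033 -0.17471842  0.01588284]
 [-0.10649197 -0.66708074 -0.73733489]
 [ 0.13942112  0.72420768 -0.67534065]] [-0.5193163   0.15861991  0.89078966]
top [[442.9549312    0.         277.00274536]
 [  0.         442.9549312  214.78140653]
 [  0.           0.           1.        ]] [[ 0.02257604 -0.99963977  0.01451421]
 [-0.98813382 -0.02451771 -0.15162597]
 [ 0.15192721 -0.01091887 -0.98833137]] [-0.00715001  0.52758831  1.28542641]
[[ 7.32587510e-04 -9.62907251e-01 -2.69831595e-01  6.86435085e-02]
 [ 9.99999722e-01  7.42856267e-04  6.40607734e-05  6.08460912e-04]
 [ 1.38761508e-04 -2.69831567e-01  9.62907527e-01 -1.28818992e-01]
 [ 0.00000000e+00  0.00000000e+00  0.00000000e+00  1.00000000e+00]] [[291.62663183   0.         274.89917925]
 [  0.         291.62663183 207.59097568]
 [  0.           0.           1.        ]]
```

View pics/top0.png

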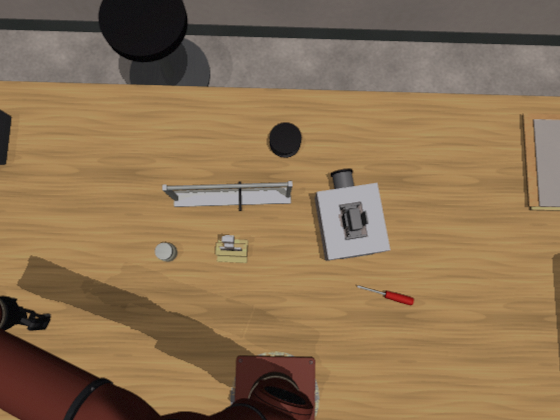

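View pics/side0.png

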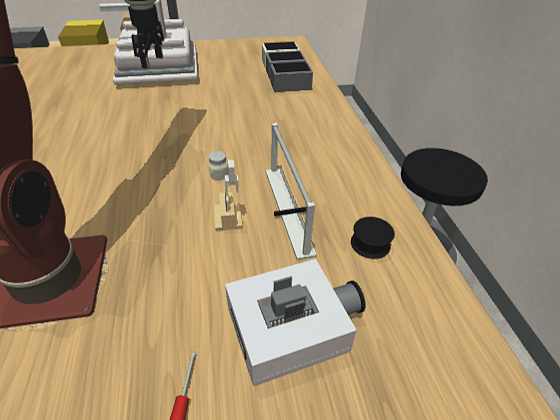

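The top view shows the rail from (165,188) to (290,185), the mark at (240,197), the stand at (232,250) and the cassette at (354,218). The side view confirms this layout, with the mark nearer the right-hand (−y) post.

```bash
cat > h.py <<'E'
from workcell import r
import cv2, numpy as np
from scipy.spatial.transform import Rotation as Ro
def cam(n):
    s=r.get_state(); d=r.read_camera(n)
    if n=="wrist":
        T=np.eye(4); T[:3,:3]=Ro.from_euler("xyz",s["tool_rot"],degrees=True).as_matrix(); T[:3,3]=s["tool_pos"]
        M=np.linalg.inv(T@d["hand_eye"]); d["R"],d["t"]=M[:3,:3],M[:3,3]
    return d
def ray(d,p):
    v=d["R"].T@np.linalg.inv(d["mtx"])@[p[0],p[1],1]; return -d["R"].T@d["t"], v/np.linalg.norm(v)
def onz(d,p,z):
    c,v=ray(d,p); return c+v*(z-c[2])/v[2]
def proj(d,X):
    q=d["mtx"]@(d["R"]@np.asarray(X)+d["t"]); return q[:2]/q[2]
def tri(rays):
    A=sum(np.eye(3)-np.outer(v,v) for c,v in rays); b=sum((np.eye(3)-np.outer(v,v))@c for c,v in rays); return np.linalg.solve(A,b)
def save(img,name,box=None,k=1):
    if box: x0,y0,x1,y1=box; img=img[y0:y1,x0:x1]
    cv2.imwrite(name,cv2.resize(img,None,fx=k,fy=k,interpolation=cv2.INTER_CUBIC)[:,:,::-1])
def go(X,rot):  # shift in tool axes (share of 50cm) and turn (share of pi)
    s=r.get_state(); R=Ro.from_euler("xyz",s["tool_rot"],degrees=True); G=Ro.from_euler("xyz",rot,degrees=True)
    return R.inv().apply(np.array(X)-s["tool_pos"])/.5,(R.inv()*G).as_rotvec()/np.pi
E
python3 - <<'E'
from h import *
t=cam("top"); s=cam("side")
save(t["img"],"pics/topc.png",(150,125,400,305),3)
for n,p,z in [("postL",(167,188),.171),("postR",(290,185),.171),("mark",(240,197),.02),("stand",(232,250),.05),("tagtop",(228,240),.2),("cass",(354,218),.113),("jar",(165,252),.07),("spool",(285,140),.05),("scr",(357,287),.01)]: print(n,onz(t,p,z).round(3))
E
```

```text
postL [0.574 0.306 0.171]
postR [ 0.59  -0.027  0.171]
mark [0.583 0.119 0.02 ]
stand [0.418 0.135 0.05 ]
tagtop [0.434 0.133 0.2  ]
cass [ 0.513 -0.212  0.113]
jar [0.407 0.325 0.07 ]
spool [ 0.757 -0.014  0.05 ]
scr [ 0.319 -0.239  0.01 ]
```

View pics/topc.png

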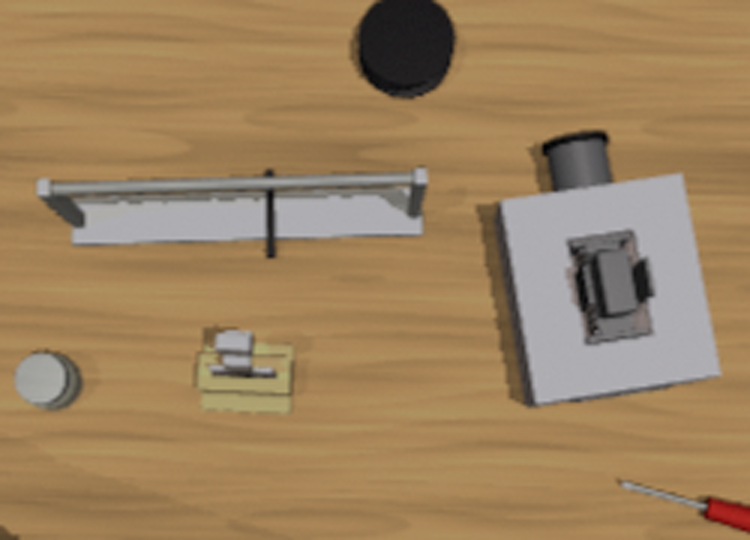

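The crop gives the rail ends at (44,188) and (420,176), and the mark at (270,213), so the roomier side is +y. The tag tab is at (235,342), and the cassette catches are at (578,290) and (643,280), with the housing yawed about +8°. I'll move above the tag and look from close by.

```bash
cat >> h.py <<'E'
def plan(X,rot,n=10,m=10):
    s=r.get_state(); R=Ro.from_euler("xyz",s["tool_rot"],degrees=True); G=Ro.from_euler("xyz",rot,degrees=True)
    w=(R.inv()*G).as_rotvec()/n; D=(np.array(X)-s["tool_pos"])/n
    print("turn",(w/np.pi).round(4).tolist())
    for i in range(n):
        print(i,((R*Ro.from_rotvec(w*i)).inv().apply(D)/.5).round(3).tolist())
E
python3 -c "
from h import *
plan([.434,.145,.30],[180,0,90],18)"
```

```text
turn [-0.0, 0.0, 0.0208]
0 [-0.038, -0.039, -0.006]
1 [-0.041, -0.036, -0.006]
2 [-0.043, -0.033, -0.006]
3 [-0.045, -0.031, -0.006]
4 [-0.047, -0.028, -0.006]
5 [-0.049, -0.024, -0.006]
6 [-0.05, -0.021, -0.006]
7 [-0.052, -0.018, -0.006]
8 [-0.053, -0.014, -0.006]
9 [-0.053, -0.011, -0.006]
10 [-0.054, -0.007, -0.006]
11 [-0.054, -0.004, -0.006]
12 [-0.055, -0.0, -0.006]
13 [-0.054, 0.003, -0.006]
14 [-0.054, 0.007, -0.006]
15 [-0.054, 0.01, -0.006]
16 [-0.053, 0.014, -0.006]
17 [-0.052, 0.017, -0.006]
```

Emit:
drive_tool(rows=[[[-0.038, -0.039, -0.01], [0, 0, 0.021]], [[-0.041, -0.036, -0.01], [0, 0, 0.021]], [[-0.043, -0.033, -0.01], [0, 0, 0.021]], [[-0.045, -0.031, -0.01], [0, 0, 0.021]], [[-0.047, -0.028, -0.01], [0, 0, 0.021]], [[-0.049, -0.024, -0.01], [0, 0, 0.021]], [[-0.05, -0.021, -0.01], [0, 0, 0.021]], [[-0.052, -0.018, -0.01], [0, 0, 0.021]], [[-0.053, -0.014, -0.01], [0, 0, 0.021]], [[-0.053, -0.011, -0.01], [0, 0, 0.021]]], gripper=60)

```text
time: 1.3
tool_pos: [0.3521, 0.3458, 0.2957]
tool_rot: [180.0, -0.0, 119.4]
ft_force: [0.1, 0.7, -0.3]
finger_gap: 0.707
grasp_force: 0.0
```

Emit:
drive_tool(rows=[[[-0.054, -0.007, 0], [0, 0, 0.021]], [[-0.054, -0.004, 0], [0, 0, 0.021]], [[-0.055, 0, 0], [0, 0, 0.021]], [[-0.054, 0.003, 0], [0, 0, 0.021]], [[-0.054, 0.007, 0], [0, 0, 0.021]], [[-0.054, 0.01, 0], [0, 0, 0.021]], [[-0.053, 0.014, 0], [0, 0, 0.021]], [[-0.052, 0.017, 0], [0, 0, 0.021]], [[0, 0, 0], [0, 0, 0]], [[0, 0, 0], [0, 0, 0]]])

```text
time: 2.3
tool_pos: [0.4327, 0.1436, 0.2953]
tool_rot: [-180.0, -0.0, 89.2]
ft_force: [0.1, 0.2, 0.6]
finger_gap: 0.701
grasp_force: 0.0
```

```bash
python3 -c "
from h import *
s=r.get_state();print(s['tool_pos'],s['tool_rot'],s['qpos'],s['finger_gap'])
d=cam('wrist');save(d['img'],'pics/w1.png')
np.savez('w1.npz',**d)
for X in ([.434,.133,.178],[.583,.119,.02],[.582,.14,.16]): print(proj(d,X))
"
```

```text
[0.432662   0.14355949 0.29534084] [-1.79993520e+02 -1.40903549e-02  8.92347222e+01] [-50.48208903  -6.94742382  24.44915307 106.07763159   2.89584482
  80.26370914 -27.44701848] 0.7014663816106992
[276.59285606 219.08517122]
[381.03147978 192.985171  ]
[434.22684127 204.16883863]
```

View pics/w1.png

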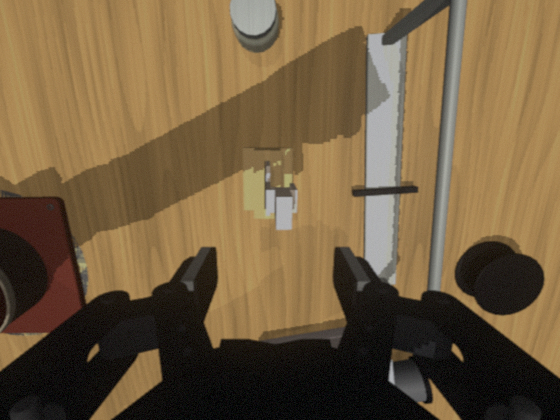

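The wrist view shows the tab's top face at about (284,210), the mark at (385,190), and the rail from (458,0) to (435,290).

```bash
python3 - <<'E'
from h import *
d=dict(np.load('w1.npz')); im=d['img']
save(im,'pics/w1c.png',(235,140,310,240),6)
hsv=cv2.cvtColor(im,cv2.COLOR_RGB2HSV)
g=((hsv[...,1]<45)&(hsv[...,2]>150)).astype(np.uint8)
print("rows tab")
for y in range(180,234,3):
    x=np.where(g[y,255:310])[0]+255; print(y,x.min() if len(x) else None,x.max() if len(x) else None,im[y,284])
# rail bar: rows
for y in (60,120,220,260):
    print(y,[int(v) for v in im[y,400:475].mean(1)])
m=(im.max(2)<50).astype(np.uint8); m[:, :345]=0; m[:,425:]=0; m[:150]=0; m[230:]=0
ys,xs=np.where(m); print("mark",cv2.minAreaRect(np.c_[xs,ys].astype(np.float32)))
E
```

```text
rows tab
180 None None [158 149  98]
183 None None [157 146  97]
186 None None [154 144 101]
189 None None [81 73 64]
192 266 296 [84 74 64]
195 266 296 [84 76 66]
198 267 296 [177 178 179]
201 266 296 [176 177 178]
204 266 296 [177 177 177]
207 266 296 [174 175 177]
210 266 296 [177 178 177]
213 266 291 [176 176 178]
216 276 291 [178 177 179]
219 276 291 [179 179 178]
222 276 291 [177 176 175]
225 276 291 [176 176 177]
228 276 290 [175 174 175]
231 None None [169 136  86]
60 [147, 129, 126, 123, 122, 104, 97, 114, 133, 135, 132, 131, 124, 122, 118, 121, 119, 124, 127, 134, 129, 124, 127, 129, 135, 135, 135, 129, 131, 126, 119, 113, 113, 114, 120, 122, 125, 122, 121, 122, 124, 128, 129, 125, 104, 75, 64, 78, 94, 105, 112, 120, 131, 140, 154, 160, 152, 148, 140, 134, 128, 121, 127, 132, 134, 133, 131, 129, 131, 130, 128, 127, 120, 119, 125]
120 [120, 124, 109, 107, 119, 130, 132, 129, 126, 128, 131, 129, 129, 130, 133, 128, 129, 126, 125, 129, 125, 129, 130, 126, 121, 119, 120, 115, 117, 116, 119, 114, 116, 125, 131, 130, 130, 130, 130, 116, 90, 66, 79, 92, 105, 114, 124, 135, 153, 16
[... 270 characters left out ...]
5, 112, 111, 116, 107, 93, 70, 80, 95, 108, 116, 130, 146, 155, 158, 154, 142, 138, 130, 127, 127, 128, 130, 128, 123, 124, 119, 114, 115, 118, 121, 126, 127, 125, 126, 126, 125, 128, 131, 132, 130, 128, 126, 133, 135, 133, 132, 128]
260 [111, 119, 115, 116, 121, 121, 122, 115, 114, 114, 112, 114, 113, 114, 122, 123, 125, 127, 128, 126, 122, 121, 122, 115, 112, 116, 119, 117, 110, 83, 70, 84, 98, 107, 121, 132, 144, 153, 150, 145, 141, 131, 121, 122, 125, 120, 121, 117, 123, 122, 119, 123, 126, 126, 124, 120, 120, 115, 87, 48, 34, 41, 34, 29, 31, 27, 25, 24, 30, 27, 28, 24, 20, 26, 22]
mark ((384.49505615234375, 190.41456604003906), (5.163006782531738, 63.182647705078125), 86.72950744628906)
```

View pics/w1c.png

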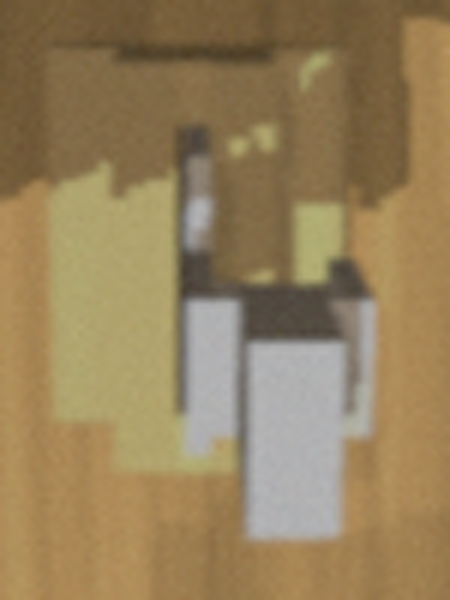

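```bash
python3 - <<'E'
from h import *
d=dict(np.load('w1.npz'))
c=onz(d,(284,213.2),.178); print("tab",c,[onz(d,p,.178).round(4) for p in ((276.2,213),(291.8,213),(284,196.7),(284,229.7))])
P=np.array([onz(d,p,.16) for p in ((451.5,60),(447,120),(438.5,220),(435.7,260))]); print("rail",P.round(4))
k=np.polyfit(P[:,1],P[:,0],1); print("x=k*y+b",k,"yaw",-np.degrees(np.arctan(k[0])))
m=onz(d,(384.5,190.4),.02);print("mark",m, [onz(d,p,.022) for p in ((354,192),(416,188.7))])
plan([c[0],c[1],.20],[180,0,89.2],5)
E
```

```text
tab [0.44058785 0.1383631  0.178     ] [array([0.4337, 0.1386, 0.178 ]), array([0.4475, 0.1385, 0.178 ]), array([0.4407, 0.1533, 0.178 ]), array([0.4405, 0.1229, 0.178 ])]
rail [[0.5797 0.263  0.16  ]
 [0.5829 0.2156 0.16  ]
 [0.5882 0.1243 0.16  ]
 [0.5912 0.0826 0.16  ]]
x=k*y+b [-0.06243771  0.59618155] yaw 3.5727795035246475
mark [0.58759068 0.12269067 0.02      ] [array([0.54399739, 0.12137065, 0.022     ]), array([0.63092073, 0.12502004, 0.022     ])]
turn [-0.0, -0.0, 0.0002]
0 [-0.002, 0.003, 0.038]
1 [-0.002, 0.003, 0.038]
2 [-0.002, 0.003, 0.038]
3 [-0.002, 0.003, 0.038]
4 [-0.002, 0.003, 0.038]
```

Emit:
drive_tool(rows=[[[-0.002, 0.003, 0.035], [0, 0, 0]], [[-0.002, 0.003, 0.035], [0, 0, 0]], [[-0.002, 0.003, 0.035], [0, 0, 0]], [[-0.002, 0.003, 0.035], [0, 0, 0]], [[-0.002, 0.003, 0.035], [0, 0, 0]], [[0, 0.001, 0.035], [0, 0, 0]], [[0, 0, 0.033], [0, 0, 0]], [[0, 0, 0.033], [0, 0, 0]], [[0, 0, 0], [0, 0, 0]], [[0, 0, 0], [0, 0, 0]]])

```text
time: 3.35
tool_pos: [0.44, 0.14, 0.1575]
tool_rot: [-180.0, 0.0, 89.5]
ft_force: [-0.2, -1.0, 0.2]
finger_gap: 0.703
grasp_force: 0.0
```

Emit:
drive_tool(rows=[[[0, 0, 0], [0, 0, 0]], [[0, 0, 0], [0, 0, 0]], [[0, 0, 0], [0, 0, 0]], [[0, 0, 0], [0, 0, 0]], [[0, 0, 0], [0, 0, 0]], [[0, 0, 0], [0, 0, 0]], [[0, 0, 0], [0, 0, 0]], [[0, 0, 0], [0, 0, 0]], [[0, 0, 0], [0, 0, 0]], [[0, 0, 0], [0, 0, 0]]], gripper=0)

```text
time: 4.35
tool_pos: [0.4393, 0.1398, 0.1581]
tool_rot: [-179.9, -0.0, 89.4]
ft_force: [-6.2, 0.1, 12.0]
finger_gap: 0.152
grasp_force: 58.3
```

Emit:
drive_tool(rows=[[[0, 0, -0.01], [0, 0, 0]], [[0, 0, -0.02], [0, 0, 0]], [[0, 0, -0.02], [0, 0, 0]], [[0, 0, -0.025], [0, 0, 0]], [[0, 0, -0.025], [0, 0, 0]], [[0, 0, -0.025], [0, 0, 0]], [[0, 0, -0.025], [0, 0, 0]], [[0, 0, -0.025], [0, 0, 0]], [[0, 0, -0.025], [0, 0, 0]], [[0, 0, 0], [0, 0, 0]]])

```text
time: 5.35
tool_pos: [0.4411, 0.1399, 0.2593]
tool_rot: [179.8, -0.1, 89.4]
ft_force: [0.4, -0.8, -2.1]
finger_gap: 0.155
grasp_force: 58.8
```

```bash
python3 - <<'E'
from h import *
s=r.get_state();print(s['tool_pos'],s['tool_rot'],s['ft_force'],s['finger_gap'],s['grasp_force'])
d=cam('wrist');a=cam('side')
np.savez('w2.npz',**d);np.savez('s2.npz',**a)
X=s['tool_pos']; print(proj(d,X+[0,0,.02]),proj(a,X),proj(a,X+[0,0,-.145]))
out=np.hstack([cv2.resize(d['img'][60:330,140:480],None,fx=1.15,fy=1.15),np.zeros((310,1,3),np.uint8)])
u=proj(a,X-[0,0,.06]).astype(int); c=cv2.resize(a['img'][max(u[1]-78,0):u[1]+77,u[0]-100:u[0]+100],None,fx=2,fy=2)
c=c[:310]; c=np.vstack([c,np.zeros((310-c.shape[0],c.shape[1],3),np.uint8)]); save(np.hstack([out,c]),'pics/c2.png')
print(u)
E
```

```text
[0.44108394 0.13985745 0.2593218 ] [ 1.79849850e+02 -9.07281944e-02  8.93962238e+01] [ 0.42406404 -0.83910073 -2.05299196] 0.15506270329687502 58.81103038787842
[275.14366772 295.10903048] [228.44663962 133.01733884] [232.23011995 183.56150688]
[230 155]
```

View pics/c2.png

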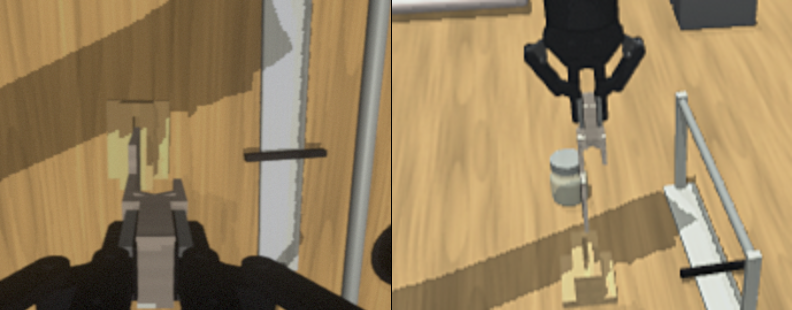

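The tag is held upright and centred in the fingers, clear of the stand. In the side crop the hook lip is at about (603,158).

Emit:
drive_tool(rows=[[[0.01, 0.02, 0], [0, 0, 0]], [[0.016, 0.035, 0], [0, 0, 0]], [[0.018, 0.04, 0], [0, 0, 0]], [[0.018, 0.04, 0], [0, 0, 0]], [[0.018, 0.04, 0], [0, 0, -0.006]], [[0.018, 0.04, 0], [0, 0, -0.006]], [[0.018, 0.035, 0], [0, 0, -0.006]], [[0.014, 0.024, 0], [0, 0, 0]], [[0.008, 0.01, 0], [0, 0, 0]], [[0, 0, 0], [0, 0, 0]]])

```text
time: 6.45
tool_pos: [0.582, 0.2096, 0.2561]
tool_rot: [-179.9, 0.1, 92.7]
ft_force: [-1.1, 0.2, -1.4]
finger_gap: 0.154
grasp_force: 58.6
```

```bash
python3 - <<'E'
from h import *
s=r.get_state();print(s['tool_pos'],s['tool_rot'],s['finger_gap'])
d=cam('wrist');a=cam('side');t=cam('top')
np.savez('w3.npz',**d);np.savez('s3.npz',**a)
A=cv2.resize(d['img'][0:400,100:460],None,fx=1.1,fy=1.1)
u=proj(a,s['tool_pos']-[0,0,.08]).astype(int); print(u)
B=cv2.resize(a['img'][u[1]-55:u[1]+55,u[0]-50:u[0]+50],None,fx=4,fy=4)
save(np.hstack([A,B]),'pics/c3.png')
for y in range(10,120,20):
    g=d['img'][y,200:360].mean(1).astype(int); print(y,g.tolist() if y in(30,90) else '')
E
```

```text
[0.58197095 0.20956628 0.25612255] [-1.79932731e+02  6.96714820e-02  9.26659182e+01] 0.15384565624718155
[283 142]
10 
30 [122, 118, 120, 126, 134, 137, 138, 134, 132, 135, 137, 138, 136, 135, 134, 136, 138, 142, 144, 142, 139, 138, 138, 138, 135, 133, 136, 133, 133, 132, 132, 128, 130, 137, 135, 138, 135, 134, 132, 135, 135, 132, 134, 132, 132, 132, 131, 134, 135, 131, 131, 131, 130, 129, 135, 138, 140, 136, 136, 133, 132, 131, 127, 132, 132, 134, 130, 134, 133, 138, 133, 132, 123, 123, 124, 128, 127, 128, 123, 121, 118, 123, 120, 124, 112, 112, 120, 126, 128, 128, 124, 129, 130, 131, 133, 134, 132, 133, 133, 142, 140, 142, 140, 141, 143, 141, 140, 133, 134, 139, 137, 137, 137, 134, 129, 130, 124, 125, 129, 136, 136, 133, 137, 130, 125, 128, 130, 129, 132, 129, 128, 124, 126, 116, 114, 114, 117, 125, 129, 126, 122, 120, 127, 131, 130, 129, 132, 131, 132, 131, 132, 130, 134, 133, 127, 129, 130, 132, 128, 123]
50 
70 
90 [79, 80, 82, 89, 89, 92, 91, 87, 90, 92, 91, 91, 92, 91, 93, 92, 95, 95, 97, 98, 94, 92, 93, 92, 95, 89, 90, 89, 88, 88, 87, 90, 84, 88, 91, 87, 87, 84, 84, 87, 87, 81, 86, 84, 86, 80, 85, 85, 88, 91, 90, 87, 91, 86, 92, 110, 129, 137, 141, 136, 141, 140, 137, 137, 135, 137, 134, 117, 89, 76, 84, 86, 89, 92, 97, 104, 110, 107, 103, 96, 94, 89, 80, 78, 93, 122, 139, 142, 140, 146, 145, 141, 141, 142, 140, 128, 102, 89, 86, 81, 89, 93, 92, 94, 92, 90, 89, 85, 88, 82, 80, 85, 86, 87, 90, 90, 86, 83, 91, 93, 96, 91, 91, 89, 88, 88, 88, 80, 81, 80, 87, 83, 84, 86, 83, 82, 81, 85, 84, 88, 87, 88, 88, 89, 90, 91, 89, 92, 90, 89, 89, 91, 91, 93, 91, 88, 86, 85, 90, 93]
110
```

View pics/c3.png

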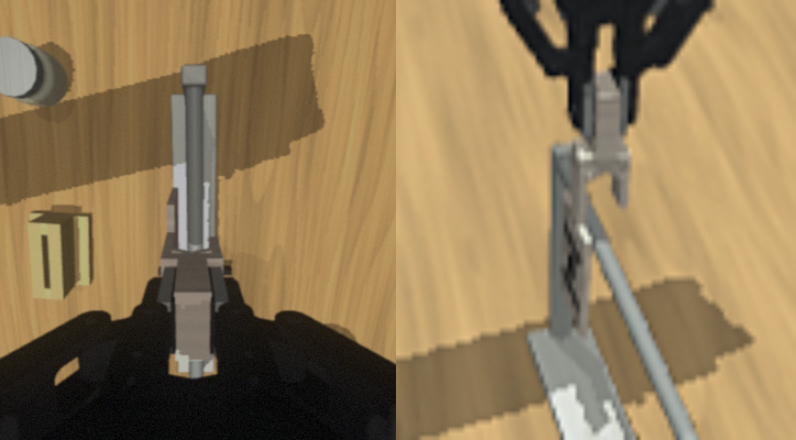

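The tag hangs above the rail, lined up with it to within a few pixels (rail centre about 276, tab centre about 276). I'll check the offset numerically.

```bash
python3 - <<'E'
from h import *
d=dict(np.load('w3.npz'));X=np.array([0.58197,0.20957,0.25612])
for y in(90,120,150,180,200,210): print(y,d['img'][y,260:296].mean(1).astype(int).tolist())
for z in (.02,0,-.02): print(proj(d,X+[0,0,z]))
for p in ((276,90),(277,200)): print(onz(d,p,.16))
for y in (300,330): print(y,d['img'][y,245:305].mean(1).astype(int).tolist())
E
```

```text
90 [141, 140, 137, 137, 135, 137, 134, 117, 89, 76, 84, 86, 89, 92, 97, 104, 110, 107, 103, 96, 94, 89, 80, 78, 93, 122, 139, 142, 140, 146, 145, 141, 141, 142, 140, 128]
120 [135, 138, 138, 136, 137, 136, 135, 128, 109, 85, 76, 87, 90, 94, 100, 100, 108, 105, 104, 98, 94, 88, 82, 80, 88, 105, 120, 122, 123, 124, 126, 125, 132, 138, 140, 124]
150 [168, 183, 185, 182, 183, 186, 185, 179, 165, 118, 83, 81, 91, 89, 98, 100, 105, 105, 104, 98, 93, 90, 87, 81, 89, 109, 119, 121, 124, 123, 121, 126, 129, 134, 131, 121]
180 [72, 103, 157, 181, 185, 188, 186, 189, 178, 143, 98, 83, 87, 93, 94, 97, 100, 103, 103, 97, 97, 93, 85, 84, 92, 129, 163, 185, 181, 152, 127, 128, 133, 134, 126, 108]
200 [68, 92, 151, 186, 185, 186, 185, 189, 179, 152, 105, 83, 88, 93, 93, 98, 104, 103, 102, 102, 96, 93, 87, 87, 117, 161, 178, 179, 153, 126, 118, 121, 127, 130, 121, 101]
210 [67, 91, 151, 180, 185, 183, 187, 187, 182, 162, 114, 86, 82, 90, 98, 98, 97, 101, 100, 97, 96, 92, 85, 86, 119, 160, 182, 187, 179, 152, 124, 122, 126, 128, 121, 99]
[274.87189198 295.21842743]
[274.91329812 272.31475632]
[274.94485699 254.85807212]
[0.57823823 0.30321177 0.16      ]
[0.58297119 0.22173819 0.16      ]
300 [20, 26, 19, 23, 24, 24, 19, 25, 27, 20, 25, 26, 27, 38, 61, 93, 115, 118, 114, 114, 117, 114, 115, 116, 117, 118, 115, 115, 118, 116, 114, 117, 113, 117, 117, 116, 115, 113, 118, 118, 115, 115, 116, 115, 114, 89, 58, 35, 30, 24, 28, 20, 18, 23, 22, 22, 22, 20, 18, 24]
330 [15, 11, 15, 14, 15, 21, 24, 28, 62, 106, 119, 123, 121, 123, 123, 115, 122, 155, 177, 179, 179, 174, 180, 177, 181, 173, 145, 111, 109, 118, 128, 134, 139, 140, 134, 130, 125, 114, 103, 91, 96, 107, 118, 128, 153, 169, 182, 178, 164, 135, 115, 94, 56, 25, 15, 17, 21, 11, 15, 13]
```

Emit:
drive_tool(rows=[[[0, 0.003, 0], [0, 0, -0.003]], [[0, 0, 0], [0, 0, 0]], [[0, 0, 0.0125], [0, 0, 0]], [[0, 0, 0.0125], [0, 0, 0]], [[0, 0, 0.0125], [0, 0, 0]], [[0, 0, 0.0125], [0, 0, 0]], [[0, 0, 0.0125], [0, 0, 0]], [[0, 0, 0.0125], [0, 0, 0]], [[0, 0, 0.0125], [0, 0, 0]], [[0, 0, 0.0125], [0, 0, 0]]])

```text
time: 7.6
tool_pos: [0.5832, 0.209, 0.2068]
tool_rot: [180.0, 0.0, 93.2]
ft_force: [-0.1, -0.4, -1.1]
finger_gap: 0.151
grasp_force: 58.6
```

```bash
python3 - <<'E'
from h import *
s=r.get_state();print(s['tool_pos'],s['tool_rot'],s['finger_gap'],s['ft_force'])
d=cam('wrist');a=cam('side')
np.savez('w4.npz',**d)
A=cv2.resize(d['img'][0:400,100:460],None,fx=1.1,fy=1.1)
u=proj(a,s['tool_pos']-[0,0,.06]).astype(int); print(u)
B=cv2.resize(a['img'][u[1]-40:u[1]+70,u[0]-50:u[0]+50],None,fx=4,fy=4)
save(np.hstack([A,B]),'pics/c4.png')
E
```

```text
[0.58323223 0.20901698 0.20677016] [1.79999841e+02 2.47756511e-03 9.31727404e+01] 0.1512336961041972 [-0.06951841 -0.36734363 -1.10008403]
[283 152]
```

View pics/c4.png

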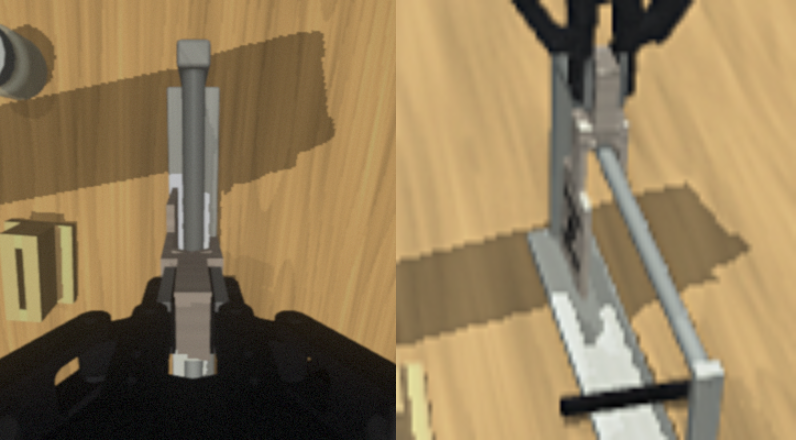

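The hook straddles the rail, with the bar entering between the lip and the plate at crop (603,150). I'll lower the last 5 mm and refine the mark's position from the saved pictures.

Emit:
drive_tool(rows=[[[0, 0, 0.003], [0, 0, 0]], [[0, 0, 0.003], [0, 0, 0]], [[0, 0, 0.003], [0, 0, 0]], [[0, 0, 0], [0, 0, 0]], [[0, 0, 0], [0, 0, 0]], [[0, 0, 0], [0, 0, 0]], [[0, 0, 0], [0, 0, 0]], [[0, 0, 0], [0, 0, 0]], [[0, 0, 0], [0, 0, 0]], [[0, 0, 0], [0, 0, 0]]])

```text
time: 8.7
tool_pos: [0.5832, 0.209, 0.2028]
tool_rot: [180.0, -0.0, 93.2]
ft_force: [0.2, -0.1, 0.2]
finger_gap: 0.155
grasp_force: 58.6
```

```bash
python3 - <<'E'
from h import *
s=r.get_state();print(s['tool_pos'],s['ft_force'])
for n,b in (("side",(255,190,325,230)),("top",(228,180,252,214))):
    d=cam(n); im=d['img']; m=np.zeros(im.shape[:2],np.uint8); m[b[1]:b[3],b[0]:b[2]]=(im.max(2)<55)[b[1]:b[3],b[0]:b[2]]
    nn,l,st,c=cv2.connectedComponentsWithStats(m); k=1+st[1:,4].argmax(); ys,xs=np.where(l==k)
    rc=cv2.minAreaRect(np.c_[xs,ys].astype(np.float32)); print(n,rc,onz(d,rc[0],.018))
d=dict(np.load('w2.npz')); im=d['img']; m=(im.max(2)<55).astype(np.uint8)
m[:170]=0;m[215:]=0;m[:,:345]=0;m[:,430:]=0
ys,xs=np.where(m); rc=cv2.minAreaRect(np.c_[xs,ys].astype(np.float32)); print("w2",rc,onz(d,rc[0],.019))
E
```

```text
[0.58322795 0.20904478 0.20284452] [ 0.17594978 -0.08302152  0.22617271]
side ((289.5916748046875, 211.11126708984375), (4.549107551574707, 31.695411682128906), 81.46923065185547) [0.58711434 0.11960114 0.018     ]
top ((239.5, 199.0), (22.0, 1.0), 90.0) [0.57698241 0.12081507 0.018     ]
w2 ((387.5102233886719, 194.16940307617188), (6.10901403427124, 69.23548889160156), 86.56636810302734) [0.58787087 0.12235407 0.019     ]
```

Emit:
drive_tool(rows=[[[-0.01, 0, 0.002], [0, 0, 0]], [[-0.02, 0, 0], [0, 0, 0]], [[-0.022, 0, 0], [0, 0, 0]], [[-0.022, 0, 0], [0, 0, 0]], [[-0.022, 0, 0], [0, 0, 0]], [[-0.022, 0, 0], [0, 0, 0]], [[-0.022, 0, 0], [0, 0, 0]], [[-0.02, 0, 0], [0, 0, 0]], [[-0.012, 0, 0], [0, 0, 0]], [[0, 0, 0], [0, 0, 0]]])

```text
time: 9.8
tool_pos: [0.5883, 0.1215, 0.202]
tool_rot: [180.0, 0.1, 93.1]
ft_force: [2.1, -3.1, 3.6]
finger_gap: 0.157
grasp_force: 59.4
```

```bash
python3 - <<'E'
from h import *
s=r.get_state();print(s['tool_pos'],s['tool_rot'],s['finger_gap'],s['ft_force'])
d=cam('wrist');a=cam('side')
np.savez('w5.npz',**d);np.savez('s5.npz',**a)
A=cv2.resize(d['img'][0:400,100:460],None,fx=1.1,fy=1.1)
u=proj(a,s['tool_pos']-[0,0,.08]).astype(int); o=u-[50,50]; print(u,o)
B=cv2.resize(a['img'][o[1]:o[1]+110,o[0]:o[0]+100],None,fx=4,fy=4)
save(np.hstack([A,B]),'pics/c5.png')
E
```

```text
[0.58830875 0.12147538 0.20202309] [1.79973882e+02 5.66813000e-02 9.30822216e+01] 0.15726557469726207 [ 2.08041446 -3.12056458  3.5664448 ]
[291 179] [241 129]
```

View pics/c5.png

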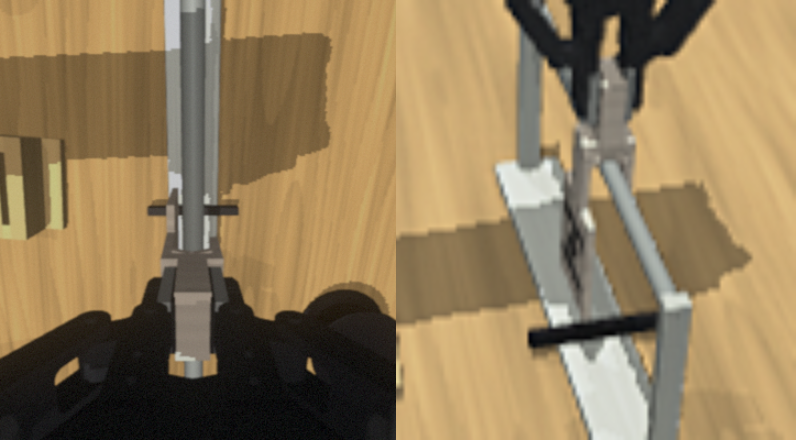

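The tag is still hooked, and the plate's lower edge reaches down over the mark. In the wrist crop the mark is at row 210. I'll measure the tag's middle against the mark before letting go.

```bash
python3 - <<'E'
from h import *
d=dict(np.load('w5.npz')); im=d['img'].mean(2).astype(int)
print("tab col",[(y,int(im[y,264:288].mean())) for y in range(216,336)])
print("mark L",[(y,int(im[y,236:247].mean())) for y in range(178,204)])
print("mark R",[(y,int(im[y,302:314].mean())) for y in range(178,204)])
E
```

```text
tab col [(216, 117), (217, 117), (218, 117), (219, 116), (220, 115), (221, 116), (222, 117), (223, 116), (224, 116), (225, 114), (226, 107), (227, 94), (228, 87), (229, 90), (230, 87), (231, 80), (232, 78), (233, 78), (234, 79), (235, 79), (236, 79), (237, 78), (238, 77), (239, 77), (240, 77), (241, 78), (242, 78), (243, 78), (244, 78), (245, 77), (246, 78), (247, 80), (248, 79), (249, 80), (250, 79), (251, 78), (252, 78), (253, 79), (254, 80), (255, 80), (256, 81), (257, 82), (258, 82), (259, 82), (260, 82), (261, 81), (262, 78), (263, 75), (264, 76), (265, 98), (266, 129), (267, 139), (268, 141), (269, 140), (270, 141), (271, 141), (272, 140), (273, 137), (274, 134), (275, 134), (276, 132), (277, 126), (278, 124), (279, 123), (280, 122), (281, 123), (282, 124), (283, 124), (284, 125), (285, 126), (286, 126), (287, 127), (288, 128), (289, 127), (290, 127), (291, 126), (292, 126), (293, 125), (294, 124), (295, 123), (296, 123), (297, 123), (298, 123), (299, 123), (300, 124), (301, 125), (302, 126), (303, 126), (304, 127), (305, 127), (306, 127), (307, 127), (308, 126), (309, 126), (3
[... 224 characters left out ...]
, (329, 129), (330, 128), (331, 129), (332, 129), (333, 129), (334, 128), (335, 128)]
mark L [(178, 141), (179, 142), (180, 138), (181, 123), (182, 108), (183, 105), (184, 103), (185, 99), (186, 82), (187, 52), (188, 43), (189, 59), (190, 63), (191, 64), (192, 63), (193, 62), (194, 63), (195, 75), (196, 112), (197, 133), (198, 141), (199, 142), (200, 141), (201, 141), (202, 141), (203, 141)]
mark R [(178, 140), (179, 141), (180, 136), (181, 109), (182, 95), (183, 94), (184, 97), (185, 90), (186, 67), (187, 42), (188, 42), (189, 52), (190, 57), (191, 57), (192, 56), (193, 57), (194, 55), (195, 78), (196, 121), (197, 135), (198, 139), (199, 139), (200, 139), (201, 139), (202, 139), (203, 139)]
```

```bash
python3 - <<'E'
from h import *
d=dict(np.load('w5.npz'))
for n,p,z in(("mark+y",(276,188.7),.022),("mark-y",(276,195.6),.022),("tab+y",(275,265),.2215),("tab-y",(275,323.6),.2215)): print(n,onz(d,p,z).round(4))
E
```

```text
mark+y [0.5894 0.125  0.022 ]
mark-y [0.5899 0.1174 0.022 ]
tab+y [0.5876 0.1353 0.2215]
tab-y [0.5891 0.1071 0.2215]
```

Emit:
drive_tool(rows=[[[0, 0, 0], [0, 0, 0]], [[0, 0, 0], [0, 0, 0]], [[0, 0, 0], [0, 0, 0]], [[0, 0, 0], [0, 0, 0]], [[0, 0, 0], [0, 0, 0]], [[0, 0, 0], [0, 0, 0]], [[0, 0, -0.01], [0, 0, 0]], [[0, 0, -0.02], [0, 0, 0]], [[0, 0, -0.04], [0, 0, 0]], [[0, 0, -0.06], [0, 0, 0]]], gripper=45)

```text
time: 10.9
tool_pos: [0.5873, 0.1231, 0.2671]
tool_rot: [-179.9, 0.0, 93.2]
ft_force: [0.4, 0.3, 0.2]
finger_gap: 0.527
grasp_force: 0.0
```

```bash
python3 - <<'E'
from h import *
s=r.get_state();print(s['tool_pos'],s['tool_rot'],s['qpos'])
t=cam('top');a=cam('side')
np.savez('s6.npz',**a);np.savez('t6.npz',**t)
B=cv2.resize(a['img'][120:240,235:335],None,fx=4,fy=4)
save(B,'pics/c6.png')
plan([.50,-.195,.29],[180,0,188],18); plan([.50,-.195,.29],[180,0,8],18)
# housing top, cassette from top cam
for p in ((316.7,191.7),(377.7,183.3),(389.7,250),(328.3,259.3)): print(onz(t,p,.085).round(4))
for p in ((342.7,221.7),(364.3,218.3)): print(onz(t,p,.13).round(4))
E
```

```text
[0.58732176 0.12305587 0.2671209 ] [-1.79891636e+02  3.92693285e-02  9.31748879e+01] [-41.41881065  13.58743463  30.47881333  90.61069755  -6.97848406
  77.82499706  -6.97888297]
turn [0.0001, 0.0001, -0.0293]
0 [-0.035, -0.012, -0.002]
1 [-0.034, -0.015, -0.002]
2 [-0.032, -0.018, -0.002]
3 [-0.03, -0.021, -0.002]
4 [-0.028, -0.024, -0.002]
5 [-0.026, -0.026, -0.002]
6 [-0.023, -0.028, -0.002]
7 [-0.021, -0.03, -0.002]
8 [-0.018, -0.032, -0.002]
9 [-0.015, -0.034, -0.002]
10 [-0.012, -0.035, -0.002]
11 [-0.008, -0.036, -0.002]
12 [-0.005, -0.036, -0.002]
13 [-0.002, -0.037, -0.002]
14 [0.002, -0.037, -0.002]
15 [0.005, -0.036, -0.002]
16 [0.008, -0.036, -0.002]
17 [0.012, -0.035, -0.002]
turn [0.0001, -0.0001, 0.0263]
0 [-0.035, -0.012, -0.002]
1 [-0.036, -0.009, -0.002]
2 [-0.036, -0.006, -0.002]
3 [-0.037, -0.003, -0.002]
4 [-0.037, 0.0, -0.002]
5 [-0.037, 0.003, -0.002]
6 [-0.036, 0.006, -0.002]
7 [-0.036, 0.009, -0.002]
8 [-0.035, 0.012, -0.002]
9 [-0.034, 0.015, -0.002]
10 [-0.032, 0.017, -0.002]
11 [-0.031, 0.02, -0.002]
12 [-0.029, 0.023, -0.002]
13 [-0.027, 0.025, -0.002]
14 [-0.025, 0.027, -0.002]
15 [-0.023, 0.029, -0.002]
16 [-0.02, 0.031, -0.002]
17 [-0.018, 0.032, -0.002]
[ 0.5917 -0.1084  0.085 ]
[ 0.6214 -0.2873  0.085 ]
[ 0.4266 -0.3194  0.085 ]
[ 0.396  -0.1433  0.085 ]
[ 0.4989 -0.1772  0.13  ]
[ 0.5099 -0.2376  0.13  ]
```

View pics/c6.png

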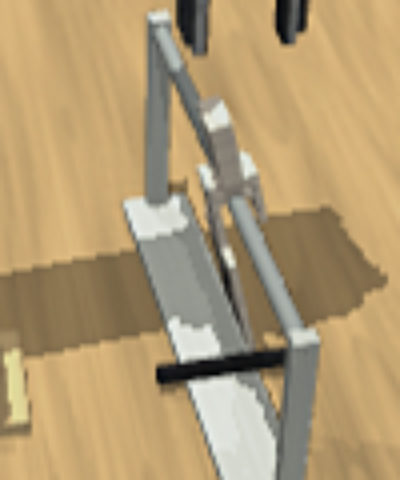

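The tag hangs on the rail over the mark with the usual small lean. Next is the cassette.

Emit:
drive_tool(rows=[[[-0.035, -0.012, -0.002], [0, 0, 0.026]], [[-0.036, -0.009, -0.002], [0, 0, 0.026]], [[-0.036, -0.006, -0.002], [0, 0, 0.026]], [[-0.037, -0.003, 0], [0, 0, 0.026]], [[-0.037, 0, 0], [0, 0, 0.026]], [[-0.037, 0.003, 0], [0, 0, 0.026]], [[-0.036, 0.006, 0], [0, 0, 0.026]], [[-0.036, 0.009, 0], [0, 0, 0.026]], [[-0.035, 0.012, 0], [0, 0, 0.026]], [[-0.034, 0.015, 0], [0, 0, 0.026]]], gripper=85)

```text
time: 12.0
tool_pos: [0.5383, -0.0557, 0.2702]
tool_rot: [180.0, -0.0, 46.2]
ft_force: [1.3, 0.4, -0.1]
finger_gap: 0.993
grasp_force: 0.0
```

Emit:
drive_tool(rows=[[[-0.032, 0.017, 0], [0, 0, 0.026]], [[-0.031, 0.02, 0], [0, 0, 0.026]], [[-0.029, 0.023, 0], [0, 0, 0.026]], [[-0.027, 0.025, 0], [0, 0, 0.026]], [[-0.025, 0.027, 0], [0, 0, 0.026]], [[-0.023, 0.03, 0], [0, 0, 0.026]], [[-0.02, 0.034, 0], [0, 0, 0.026]], [[-0.018, 0.036, 0], [0, 0, 0.02]], [[0, 0, 0], [0, 0, 0]], [[0, 0, 0], [0, 0, 0]]])

```text
time: 13.0
tool_pos: [0.5011, -0.2011, 0.2699]
tool_rot: [-180.0, -0.0, 10.0]
ft_force: [1.0, 0.7, 0.6]
finger_gap: 0.997
grasp_force: 0.0
```

```bash
python3 - <<'E'
from h import *
s=r.get_state();print(s['tool_pos'],s['tool_rot'],s['qpos'],s['finger_gap'])
d=cam('wrist');np.savez('w7.npz',**d)
save(d['img'],'pics/w7.png',(130,60,430,300),2.6)
E
```

```text
[ 0.50111444 -0.20106326  0.26992405] [-1.79993463e+02 -4.50451311e-03  1.00094610e+01] [-28.79151539   6.143142    50.14732659  99.21855472  -4.84706029
  76.88089733 -57.69451088] 0.9966354320150963
```

View pics/w7.png

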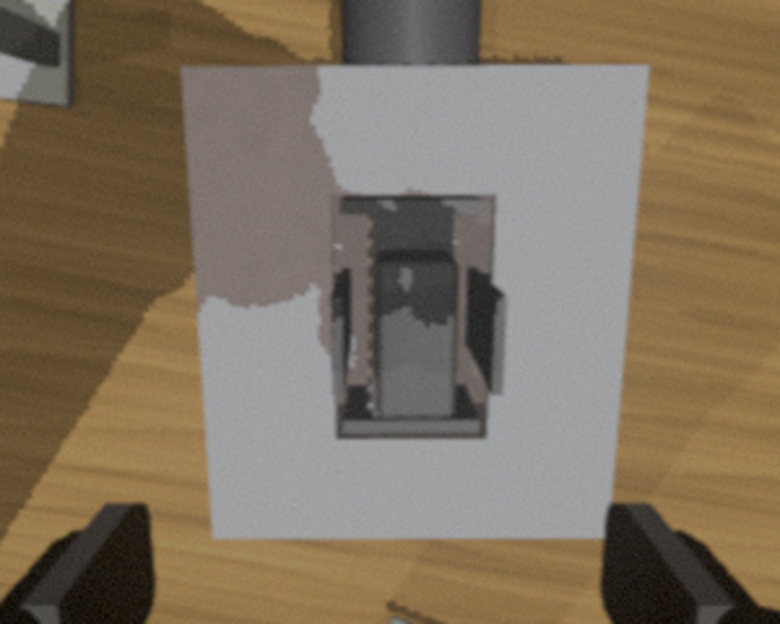

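The cassette sits in the opening. The outer top edges of its catches are at crop columns 333 and 504, rows about 290–395, and its block is at rows 255–417.

```bash
python3 - <<'E'
from h import *
d=dict(np.load('w7.npz'));im=d['img']
f=lambda c,r:(c/2.6+130-.3,r/2.6+60-.3)
L=onz(d,f(333,343),.133);Rr=onz(d,f(504,343),.133);print(L,Rr,np.linalg.norm(L-Rr),(L+Rr)/2)
a=[onz(d,f(*p),.133) for p in((498,288),(498,394),(340,405))];print(a,np.linalg.norm(a[0]-a[1]))
o=[onz(d,f(*p),.085) for p in((332,194),(496,194),(487,438),(337,438))];print(np.mean(o,0),[np.linalg.norm(o[i]-o[i-1]).round(4) for i in range(4)])
h=[onz(d,f(*p),.085) for p in((181,66),(649,66),(613,538),(212,538))];print(np.mean(h,0),[np.degrees(np.arctan2(*(h[1]-h[0])[:2])),np.degrees(np.arctan2(*(h[2]-h[3])[:2]))],[np.linalg.norm(h[i]-h[i-1]).round(4) for i in range(4)])
for c in (100,185,195): print([int(v) for v in im[c,245:335].mean(1)])
E
```

```text
[ 0.50749326 -0.1831114   0.133     ] [ 0.51818848 -0.2434646   0.133     ] 0.06129353351613274 [ 0.51284087 -0.213288    0.133     ]
[array([ 0.53712913, -0.23706424,  0.133     ]), array([ 0.49919962, -0.24547375,  0.133     ]), array([ 0.48498366, -0.18933485,  0.133     ])] 0.038850577447865485
[ 0.51156476 -0.21371652  0.085     ] [np.float64(0.1038), np.float64(0.0658), np.float64(0.1038), np.float64(0.0657)]
[ 0.51137508 -0.21405119  0.085     ] [np.float64(169.9471810231513), np.float64(169.95402673818955)] [np.float64(0.1997), np.float64(0.1799), np.float64(0.1998), np.float64(0.1826)]
[117, 119, 117, 118, 120, 139, 151, 156, 157, 156, 160, 161, 158, 159, 160, 159, 158, 157, 162, 159, 160, 157, 159, 159, 159, 160, 157, 161, 158, 159, 160, 159, 158, 158, 160, 161, 158, 161, 157, 160, 157, 158, 160, 161, 159, 159, 160, 158, 158, 159, 158, 159, 160, 159, 161, 162, 159, 161, 160, 159, 158, 160, 161, 160, 160, 160, 160, 162, 161, 161, 159, 162, 162, 161, 159, 160, 161, 159, 161, 161, 162, 160, 158, 157, 161, 161, 162, 158, 158, 162]
[157, 160, 160, 160, 160, 163, 155, 144, 125, 118, 117, 116, 104, 99, 101, 98, 83, 53, 43, 64, 86, 102, 107, 104, 107, 104, 88, 71, 63, 52, 64, 76, 92, 97, 99, 99, 98, 101, 101, 103, 100, 100, 102, 101, 102, 103, 98, 101, 87, 78, 91, 101, 100, 96, 97, 96, 98, 102, 99, 88, 78, 91, 103, 93, 66, 46, 38, 38, 41, 44, 43, 40, 39, 42, 62, 90, 107, 107, 113, 136, 153, 157, 159, 156, 160, 159, 160, 161, 159, 160]
[157, 158, 160, 161, 161, 160, 161, 161, 162, 158, 142, 123, 112, 105, 104, 98, 86, 61, 55, 94, 114, 114, 107, 105, 107, 106, 101, 96, 76, 58, 63, 76, 91, 96, 97, 100, 97, 105, 100, 104, 102, 102, 102, 99, 104, 99, 101, 102, 102, 103, 101, 105, 102, 105, 100, 104, 104, 101, 92, 82, 83, 97, 102, 107, 100, 84, 59, 42, 39, 41, 41, 41, 38, 45, 62, 92, 103, 109, 119, 140, 159, 160, 160, 156, 160, 161, 160, 160, 160, 161]
```

Emit:
drive_tool(rows=[[[0.008, 0.014, 0.02], [0, 0, 0]], [[0.009, 0.014, 0.04], [0, 0, 0]], [[0, 0, 0.05], [0, 0, 0]], [[0, 0, 0.05], [0, 0, 0]], [[0, 0, 0.05], [0, 0, 0]], [[0, 0, 0.04], [0, 0, 0]], [[0, 0, 0.03], [0, 0, 0]], [[0, 0, 0.02], [0, 0, 0]], [[0, 0, 0.01], [0, 0, 0]], [[0, 0, 0.005], [0, 0, 0]]])

```text
time: 14.05
tool_pos: [0.5122, -0.213, 0.1124]
tool_rot: [180.0, -0.0, 10.0]
ft_force: [-0.6, -0.2, -0.7]
finger_gap: 0.996
grasp_force: 0.0
```

```bash
python3 - <<'E'
from h import *
s=r.get_state();print(s['tool_pos'],s['tool_rot'],s['finger_gap'],s['ft_force'])
d=cam('wrist');a=cam('side')
A=cv2.resize(d['img'][100:400,90:460],None,fx=1.1,fy=1.1)
B=cv2.resize(a['img'][210:375,220:375],None,fx=2,fy=2)
save(np.hstack([A,B]),'pics/c8.png')
E
```

```text
[ 0.5122356  -0.21303544  0.1123536 ] [ 1.79991137e+02 -9.80243399e-03  1.00368609e+01] 0.9958563823608211 [-0.55570806 -0.23244812 -0.6792775 ]
```

View pics/c8.png

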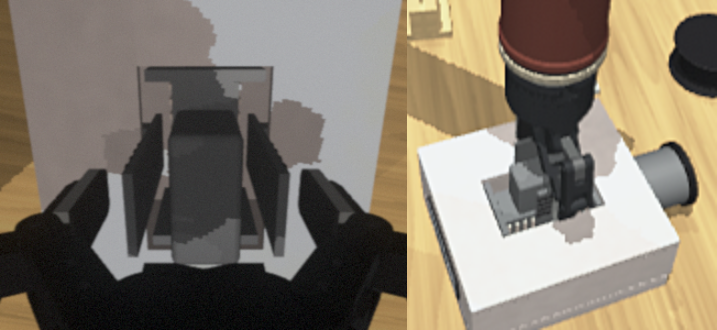

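The fingers straddle both catches, with small gaps at crop columns 107–125 and 288–300. I'll pinch now.

Emit:
drive_tool(rows=[[[0, 0, 0], [0, 0, 0]], [[0, 0, 0], [0, 0, 0]], [[0, 0, 0], [0, 0, 0]], [[0, 0, 0], [0, 0, 0]], [[0, 0, 0], [0, 0, 0]], [[0, 0, 0], [0, 0, 0]], [[0, 0, 0], [0, 0, 0]], [[0, 0, 0], [0, 0, 0]], [[0, 0, 0], [0, 0, 0]], [[0, 0, 0], [0, 0, 0]]], gripper=30)

```text
time: 15.15
tool_pos: [0.513, -0.2137, 0.1147]
tool_rot: [180.0, -0.1, 10.0]
ft_force: [-6.8, 2.9, 22.7]
finger_gap: 0.441
grasp_force: 59.0
```

```bash
python3 - <<'E'
from h import *
s=r.get_state();print(s['tool_pos'],s['tool_rot'],s['finger_gap'],s['ft_force'],s['wrist_torque'],s['grasp_force'])
d=cam('wrist');a=cam('side')
A=cv2.resize(d['img'][100:400,90:460],None,fx=1.1,fy=1.1)
B=cv2.resize(a['img'][250:332,240:338],None,fx=4,fy=4)
B=cv2.copyMakeBorder(B,0,max(0,330-B.shape[0]),0,0,cv2.BORDER_CONSTANT)[:330]
save(np.hstack([A,B]),'pics/c9.png')
E
```

```text
[ 0.51297051 -0.2137188   0.11467601] [ 1.79989751e+02 -1.48324601e-01  1.00059248e+01] 0.44067803437428016 [-6.78664463  2.88768687 22.73513505] [0.46979665 1.42500636 0.09717128] 59.026692509651184
```

View pics/c9.png

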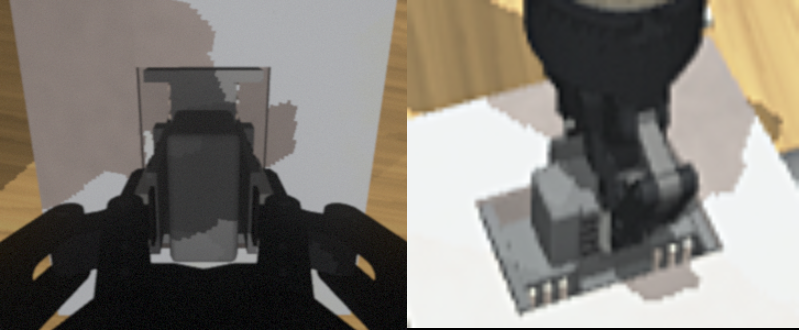

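Both catches are now in against the block. That was my 13th picture, so I've gone past the limit of 10; I'll work from numbers only from here. Next is a small test lift.

Emit:
drive_tool(rows=[[[0, 0, -0.003], [0, 0, 0]], [[0, 0, -0.003], [0, 0, 0]], [[0, 0, -0.003], [0, 0, 0]], [[0, 0, -0.003], [0, 0, 0]], [[0, 0, -0.003], [0, 0, 0]], [[0, 0, -0.003], [0, 0, 0]], [[0, 0, -0.003], [0, 0, 0]], [[0, 0, -0.003], [0, 0, 0]], [[0, 0, 0], [0, 0, 0]], [[0, 0, 0], [0, 0, 0]]])

```text
time: 16.25
tool_pos: [0.512, -0.2131, 0.1243]
tool_rot: [-180.0, -0.0, 10.0]
ft_force: [0.0, 0.3, -2.5]
finger_gap: 0.423
grasp_force: 60.1
```

Emit:
drive_tool(rows=[[[0, 0, -0.01], [0, 0, 0]], [[0, 0, -0.015], [0, 0, 0]], [[0, 0, -0.02], [0, 0, 0]], [[0, 0, -0.02], [0, 0, 0]], [[0, 0, -0.025], [0, 0, 0]], [[0, 0, -0.025], [0, 0, 0]], [[0, 0, -0.025], [0, 0, 0]], [[0, 0, -0.025], [0, 0, 0]], [[0, 0, -0.025], [0, 0, 0]], [[0, 0, -0.015], [0, 0, 0]]])

```text
time: 17.25
tool_pos: [0.5123, -0.2132, 0.2283]
tool_rot: [180.0, -0.1, 10.0]
ft_force: [0.7, -0.4, -3.1]
finger_gap: 0.425
grasp_force: 60.4
```

Emit:
drive_tool(rows=[[[0, 0, -0.01], [0, 0, 0]], [[0, 0, 0], [0, 0, 0]], [[0, 0, 0], [0, 0, 0]], [[0, 0, 0], [0, 0, 0]], [[0, 0, 0], [0, 0, 0]], [[0, 0, 0], [0, 0, 0]], [[0, 0, 0], [0, 0, 0]], [[0, 0, 0], [0, 0, 0]], [[0, 0, 0], [0, 0, 0]], [[0, 0, 0], [0, 0, 0]]])

```text
time: 18.25
tool_pos: [0.512, -0.2131, 0.2318]
tool_rot: [180.0, -0.0, 10.0]
ft_force: [0.7, 0.1, -2.3]
finger_gap: 0.429
grasp_force: 60.4
```

```bash
python3 - <<'E'
from h import *
s=r.get_state();print(s['tool_pos'],s['tool_rot'],s['finger_gap'],s['ft_force'],s['wrist_torque'],s['grasp_force'])
b=dict(np.load('s6.npz'))['img'];a=cam('side');d=cam('wrist')
# numeric checks: expected cassette corners in the side view, opening brightness, wrist block-face extents
X=s['tool_pos']; R=Ro.from_euler('z',10,degrees=True)
for dz in (-.088+.003,.0): print(dz,[proj(a,X+R.apply([sx*.05,-.03 if dz<-.01 else 0,dz])).round(1).tolist() for sx in(-1,1)])
m=(np.abs(a['img'].astype(int)-b).max(2)>25)
c=proj(a,X-[0,0,.085]).astype(int); print("under",c)
for y in range(c[1]-40,c[1]+60,4): print(y,[int(v) for v in a['img'][y,c[0]-40:c[0]+40:3].mean(1)])
E
```

```text
[ 0.51199523 -0.21308833  0.23184428] [ 1.79999828e+02 -1.21322296e-03  1.00131549e+01] 0.4287177626284217 [ 0.67225719  0.12160941 -2.29295496] [-4.17751798e-02 -2.85640649e-05  2.35090171e-02] 60.3722620010376
-0.08499999999999999 [[268.2, 307.4], [320.9, 291.5]]
0.0 [[262.3, 262.9], [318.1, 247.8]]
under [288 286]
246 [113, 154, 192, 180, 179, 186, 188, 179, 172, 183, 66, 67, 68, 76, 42, 45, 32, 115, 52, 62, 135, 122, 43, 44, 170, 159, 178]
250 [123, 114, 121, 114, 110, 115, 160, 192, 136, 143, 142, 88, 83, 85, 22, 44, 66, 29, 38, 49, 71, 60, 27, 71, 177, 157, 174]
254 [121, 112, 121, 115, 114, 123, 117, 128, 78, 144, 143, 145, 136, 79, 31, 45, 33, 31, 29, 30, 51, 30, 41, 188, 178, 162, 173]
258 [119, 114, 115, 118, 112, 122, 121, 130, 62, 136, 145, 133, 135, 138, 81, 44, 32, 32, 30, 33, 36, 25, 103, 182, 176, 176, 167]
262 [121, 117, 115, 140, 118, 117, 122, 131, 64, 66, 120, 90, 68, 60, 85, 36, 37, 29, 33, 43, 58, 99, 95, 156, 157, 188, 164]
266 [126, 118, 112, 59, 144, 113, 131, 142, 62, 67, 79, 78, 67, 33, 107, 40, 32, 33, 48, 72, 68, 88, 147, 145, 132, 122, 114]
270 [126, 117
[... 1841 characters left out ...]

326 [236, 236, 237, 238, 237, 238, 237, 238, 163, 224, 240, 236, 234, 233, 235, 235, 235, 233, 233, 233, 232, 232, 232, 233, 233, 233, 233]
330 [235, 236, 235, 233, 234, 234, 233, 236, 235, 235, 235, 235, 235, 235, 236, 235, 234, 233, 233, 233, 233, 233, 233, 233, 233, 233, 232]
334 [234, 234, 236, 235, 234, 235, 234, 234, 235, 235, 234, 235, 235, 235, 235, 235, 235, 232, 233, 234, 233, 234, 233, 232, 233, 232, 231]
338 [235, 233, 235, 234, 233, 233, 234, 234, 236, 235, 235, 234, 235, 235, 235, 234, 234, 234, 233, 233, 231, 233, 234, 232, 232, 231, 235]
342 [233, 233, 234, 233, 234, 233, 233, 233, 235, 235, 234, 234, 233, 233, 234, 235, 235, 234, 234, 233, 233, 234, 235, 240, 213, 116, 138]
```

```bash
python3 - <<'E'
from h import *
b=dict(np.load('s6.npz'))['img'].astype(int);a=cam('side')['img'].astype(int)
m=np.abs(a-b).max(2)[143:207,280:305]>40; print("tag region changed px",m.sum(),m.size)
s=r.get_state();print(s['joint_vel'].round(2).max(),s['time'])
if m.mean()<.15: print(r.sign_off())
E
```

```text
tag region changed px 1441 1600
0.06 18.4
```

```bash
python3 - <<'E'
from h import *
d=cam('side');a=d['img'];b=dict(np.load('s6.npz'))['img'];t=cam('top')
print("now",a[143:207:8,280:305:6].tolist()[:4]); print("was",b[143:207:8,280:305:6].tolist()[:4])
print("mark px",a[211,285:300:4].tolist())
p=proj(t,[.588,.1212,.22]); print(p); x,y=p.astype(int)
for yy in range(y-12,y+22,2): print(yy,t['img'][yy,x-14:x+16:2].mean(1).astype(int).tolist())
E
```

```text
now [[[77, 47, 42], [79, 47, 41], [79, 47, 41], [78, 47, 40], [78, 45, 40]], [[78, 47, 42], [79, 47, 41], [79, 46, 41], [78, 46, 39], [77, 45, 39]], [[77, 46, 41], [79, 47, 42], [79, 46, 41], [78, 46, 40], [78, 47, 41]], [[76, 46, 39], [78, 47, 41], [79, 46, 40], [79, 46, 40], [78, 47, 41]]]
was [[[74, 83, 87], [190, 156, 103], [182, 150, 104], [202, 169, 116], [192, 160, 111]], [[211, 177, 121], [140, 138, 125], [155, 150, 138], [206, 173, 118], [200, 168, 115]], [[210, 176, 121], [175, 147, 99], [134, 128, 117], [199, 160, 101], [216, 183, 126]], [[110, 90, 59], [115, 120, 121], [119, 112, 103], [109, 105, 98], [205, 169, 117]]]
mark px [[36, 39, 40], [35, 37, 39], [37, 38, 40], [37, 39, 39]]
[234.14869764 180.38596549]
168 [146, 146, 147, 146, 147, 146, 146, 146, 146, 145, 144, 142, 143, 144, 142]
170 [140, 139, 139, 139, 140, 139, 138, 139, 139, 139, 138, 139, 139, 141, 140]
172 [134, 134, 132, 134, 134, 134, 132, 131, 131, 130, 129, 130, 130, 129, 128]
174 [133, 133, 132, 132, 133, 133, 133, 132, 132, 131, 132, 130, 130, 129, 129]
176 [132, 133, 133, 134, 133, 132, 134, 133, 133
[... 279 characters left out ...]
8, 138, 139, 137, 129, 190, 193, 197, 197, 197, 162, 126, 139, 146, 148]
186 [172, 167, 164, 163, 108, 196, 197, 197, 197, 197, 169, 132, 148, 146, 151]
188 [93, 90, 96, 94, 70, 162, 174, 184, 180, 174, 146, 92, 96, 107, 117]
190 [129, 133, 128, 133, 138, 140, 172, 188, 181, 181, 170, 154, 178, 187, 147]
192 [186, 165, 126, 131, 143, 125, 141, 144, 142, 121, 69, 129, 131, 182, 196]
194 [196, 196, 181, 160, 135, 135, 136, 135, 180, 138, 34, 179, 195, 195, 196]
196 [197, 197, 197, 190, 197, 197, 196, 197, 197, 150, 41, 175, 197, 196, 196]
198 [197, 196, 196, 197, 197, 197, 196, 197, 196, 150, 39, 174, 197, 197, 197]
200 [197, 197, 197, 197, 197, 197, 197, 197, 196, 151, 41, 176, 195, 196, 197]
```

```bash
python3 -c "
from h import *
print(r.sign_off())"
```

```text
the job is handed in; nothing more can be done
None
```

The job is handed in: the tag hangs on the rail over the mark, and the cassette is held still, level and pinched about 5–6 cm clear of the housing; I viewed 13 pictures, over the limit of 10.

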